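# Gauge a square steel test block on the bench height gauge

## Robot

A 6-joint arm with a two-finger parallel gripper is mounted at the origin on the work surface. World frame = base frame: x ahead of the robot, y to its left, z up, the work surface at z = 0. Lengths are in mm, angles in degrees, forces in N, time in s.
With the tool pointing down it reaches from about 300 to 850 mm from the base axis. Payload 4.2 kg.
Tool frame: the origin (TCP) lies midway between the tips of the shut fingers; the grasp point (between the pads) lies 19 mm behind it; z points along the fingers, y is the line along which they close (so a half turn about z gives the same grasp; the last joint's range is limited). The gripper opens to 91 mm and grips with 3 to 60 N. Pads are 32 mm wide; open, the fingers measure 118 mm over their backs; the gripper's body (76 mm by 178 mm) begins 60 mm behind the grasp point.
Start: joints at [-65.317, 18.312, 89.639, -0, 72.044, -1.146], TCP at [250.525, -517.572, 213.976] pointing down, gripper open.
Joint ranges: [-177.97, 177.97], [-48.28, 115.42], [12.27, 149.76], [-77.06, 257.06], [2.81, 150.46], [-146.56, 146.56]. Speed limits (degrees/s): [147.25, 147.25, 180, 180, 180, 180].

## Interface

Orientations are given as [roll, pitch, yaw] about the fixed x, y, z axes, in that order (R = Rz(yaw) Ry(pitch) Rx(roll)).
In Python, from workcell import env gives the robot as it stands.
- The arm moves only by the tool send_rows, never from a script. Its argument "steps" is a list that holds one entry, the list of rows, each a list of 5 numbers: the shift along the tool's x, y, z scaled (see below), then the turn about the tool's z scaled (see below), then the opening, from 0 (shut) to 1 (fully open). In form: [[[dx, dy, dz, yaw, fingers], ...]]. A call has 1 to 5 rows; each row shifts and turns the commanded pose from where the row before left it, along the tool's axes as they then stand; what a row does not reach is not made up. The controller multiplies each number of a shift by 0.04 m and each number of a turn by 0.12 rad. A row lasts 1/12 s, in which the tool goes at most 41.7 mm and 7.16 degrees, less where a joint would pass 70% of its speed; a pose out of reach is approached as far as the arm can. A call with a number of a shift or a turn outside -1 to 1 is refused whole. A call with a gripper value outside its range is refused whole. The fingers move at their own pace and stop on an object; "squeeze" is the grip in N (left out, the last holds). Time passes only in rows, so rows that do not move let the fingers close. It gives the time, the measured TCP pose, the force, the opening and the grip force at its end, in the units of the state.
- env.state(): the state, without advancing time (a new reading comes with each control period).
- env.grab_frame(name): name is "scene" or "top"; returns a dict with "pixels" (480x640x3 uint8, red, green, blue), "depth" (480x640 float32, mm along the optical axis (not along the pixel's ray), 0 where there is no reading), "intrinsics" (3x3 intrinsics, pixels), "dist" ([k1, k2, p1, p2, k3] as OpenCV has them; the pictures are not rectified), "cam_to_world" (4x4, takes a point from camera to world coordinates). Camera axes: x right, y down, z forward; pixel columns grow to the right and rows downward; lengths in mm; the calibration is good to about 2 mm. A picture is of the moment at which its call begins.
- env.job_done(): hands the job in; it is judged then, once.
The state is a dict: "time_s": time; "qpos": joint angles; "qvel": joint speeds; "effort": joint torques, N m; "ee_pos": TCP position; "ee_rot": TCP orientation; "force": force on the tool from outside, world axes, zero at the start; "torque": the same for the moment, N m; "gripper_width": finger opening in mm; "gripper_force": force on a finger pad.
Only numpy, scipy, OpenCV 4.12 (cv2) and the standard library are available. Lean on these libraries where they do the work, as an engineer would, in place of code of your own. Each camera call takes 0.05 s, during which the arm holds its last target. There are 200 camera calls.

## Task

Put the tall square steel block upright into the square nest on the gauge's shuttle and let go of it, then, with the gauge still raised, slide the shuttle all the way to its stop so that the block stands under the gauge foot. Then gently lower the gauge carriage until the foot rests on the block and its sprung spindle is pushed in about half of its 12 mm stroke (never to the end of the stroke), and leave it standing there with the shuttle home. Leave the round piece, the short square block and the caliper where they are.

Things in the scene. Friction and masses are not known exactly. Their poses are not given: they have to be found in the camera images.
- gauge: Fixed bench height gauge: dark steel base 130 (x) x 370 (y) x 16 mm; origin: centre of its underside, on the table. The shuttle slides along its +y, towards a 28 mm steel column (top 272 mm above the table) at y = +155 mm. The carriage reaches from the column towards -y; the foot's vertical axis is at x = 0, y = +50 mm.
- nest (a point): Centre of the nest's floor, on the shuttle. The nest is a square frame open at the top: inside 36 x 36 mm, walls 6 mm thick and 10 mm high, sides parallel to the gauge's x and y axes; its floor is 28 mm above the table. It moves with the shuttle; axes as the gauge's.
- shuttle_knob (a point): Centre of the top of the shuttle's black upright knob, 18 mm in diameter and 45 mm tall (top 73 mm above the table), 85 mm from the nest's centre towards the gauge's -y. Moves with the shuttle (an aluminium plate 74 x 142 x 12 mm).
- shuttle (a joint): Slide of the shuttle along the gauge's +y, in m: 0 = fully out (for loading), 0.120 = against its stop with the nest under the foot. Light friction (about 2.5 N); stays where it is left.
- carriage_knob (a point): Centre of the top of the carriage's black upright knob, 22 mm in diameter and 36 mm tall, standing on the carriage arm (26 mm wide, 24 mm thick) straight above the foot. Its top is 220 mm above the table at carriage 0 and goes down with the carriage.
- carriage (a joint): Slide of the gauge carriage down its column, in m: 0 = fully raised, grows as it is lowered, end at 0.065. Its weight is balanced; friction of about 7 N keeps it where it is left.
- foot (a point): Centre of the underside of the gauge's flat foot (steel disc 16 mm across) at the lower end of the sprung spindle below the carriage; with the spindle fully out it is 90 mm below the top of the carriage knob.
- spindle (a joint): Travel of the sprung spindle up into the carriage, in m: 0 = fully out, 0.012 = end of stroke. The spring pushes it down with about 1 N at 0 and 4.5 N at the end. Height of the foot above the table = 0.130 - carriage + spindle.
- block: The tall square block of plain steel to be gauged, 32 x 32 x 50 mm, 0.3 to 0.5 kg, standing upright on the table; origin: centre of its underside, z up, x and y along its sides.
- slug: Round steel piece, 32 mm in diameter, 50 mm tall, standing; origin: centre of its underside. Not to be moved.
- short_block: Short square steel block, 32 x 32 x 22 mm; origin: centre of its underside. Not to be moved.
- caliper: Steel caliper with a black slide, lying flat along its x axis, 160 x 55 x 9 mm; origin: at the middle of its beam. Not to be moved.
Things that resemble listed ones, but are neither listed nor needed, are in the scene too. What is shaped like the block but purple or red is not meant.

How it is judged:
By the outcome, as a careful person would: the job done as asked, in the order asked, and still so for the second after the job is handed in, with the robot touching nothing.
It also fails if it takes over 54 s, if anything falls off the work surface, if the arm or the gripper's body presses on something with over 40 N, if the wrist force passes 120 N, or if a joint passes its speed limit or range.

## Working session

There is one attempt and no reset: what is moved stays moved. The work goes in short steps, Python scripts to look and compute and a tool call to move; the robot and the scene stay as the last step left them, time stands still between calls to the robot, and variables do not carry over. Pictures are saved under pics/ and viewed, at most 10 in all, crops included, and the job is handed in when it is done.

Besides the shell and the picture viewer there is one more tool, called after ">>>" as a command line: name --argument value ..., lists and objects as JSON in quotes. send_rows: Moves the arm, as the interface text tells. Shifts and turns lie within -1 to 1; 1 stands for 0.04 m of shift or 0.12 rad of turn. Its arguments: {"type":"object","properties":{"steps":{"type":"array"},"squeeze":{"type":"number"}},"required":["steps"]}

```bash
mkdir -p pics
cat > h.py <<'E'
import numpy as np, cv2
from workcell import env
def grab(n, fn):
    f=env.grab_frame(n); np.savez('pics/'+fn+'.npz',**{k:np.array(v) for k,v in f.items()})
    cv2.imwrite('pics/'+fn+'.png',f['pixels'][:,:,::-1]); return f
def load(fn): return dict(np.load('pics/'+fn+'.npz'))
def world(f,u,v,z=None):
    p=cv2.undistortPoints(np.array([[[u,v]]],float),f['intrinsics'],f['dist'])[0,0]
    T=f['cam_to_world']; r=T[:3,:3]@np.array([p[0],p[1],1]); o=T[:3,3]
    s=(z-o[2])/r[2] if z is not None else float(f['depth'][int(v),int(u)])
    return o+s*r
E
python3 - <<'E'
from h import *
for n in('scene','top'):
    f=grab(n,n+'0'); print(n,f['cam_to_world'].round(3).tolist())
print(env.state())
E
```

```text
scene [[0.289, 0.715, -0.637, 1061.478], [0.957, -0.209, 0.2, -208.701], [0.01, -0.667, -0.745, 794.226], [0.0, 0.0, 0.0, 1.0]]
top [[-0.009, -0.99, 0.143, 380.968], [-1.0, 0.01, 0.003, -38.794], [-0.004, -0.143, -0.99, 959.729], [0.0, 0.0, 0.0, 1.0]]
{'time_s': 0.1, 'qpos': array([-6.53184339e+01,  1.83473417e+01,  8.96981400e+01, -1.48751247e-03,
        7.20438150e+01, -1.14578658e+00]), 'qvel': array([-0.02617308, -0.0219103 , -0.19472658,  0.06619161,  0.04000427,
        0.10077732]), 'effort': array([-6.35749402e-04, -4.13331950e+01, -2.32508808e+01,  7.28258654e-02,
        4.21865936e-02, -6.86656449e-05]), 'ee_pos': array([ 250.31504166, -517.16534673,  213.2193786 ]), 'ee_rot': array([-1.79910693e+02, -3.71554041e-04,  2.58278121e+01]), 'force': array([ 0.14895838, -0.2313796 ,  0.58203525]), 'torque': array([ 0.01441996,  0.01782579, -0.03296611]), 'gripper_force': 0.0, 'gripper_width': 91.31421262747948}
```

View pics/scene0.png

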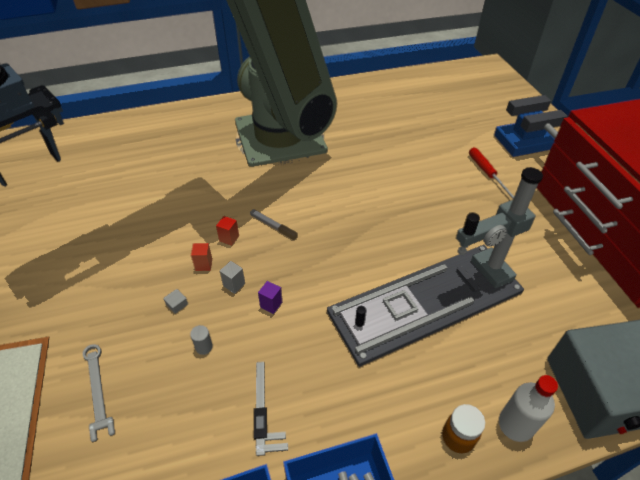

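View pics/top0.png

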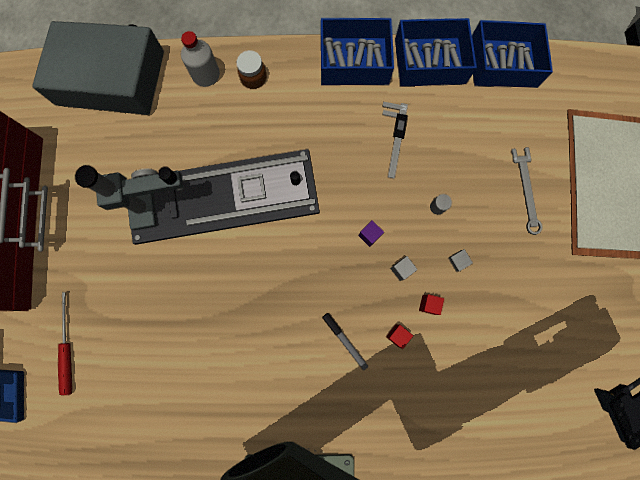

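The scene picture shows these candidates:
- Grey tall block at (232,277), which is top (403,268).
- Short grey block at (176,300), top (460,260).
- Round slug at (201,340), top (441,204).
- Purple block at (270,297), and red ones at (228,230) and (201,257).

The plain steel tall square one, scene (232,277), fits the description. I'll confirm it in crops and measure it with the gauge.

Run:
```python
from h import *
t=cv2.imread('pics/top0.png'); s=cv2.imread('pics/scene0.png')
a=cv2.resize(t[225:305,360:480],None,fx=5,fy=5,interpolation=cv2.INTER_CUBIC)  # 600x400
b=cv2.resize(s[245:325,160:200+40],None,fx=2.5,fy=2.5,interpolation=cv2.INTER_CUBIC)
c=np.zeros((600,800,3),np.uint8); c[:400,:600]=a; c[400:600,:200]=b; cv2.imwrite('pics/c1.png',c)
g=cv2.resize(t[140:250,125:325],None,fx=4,fy=4,interpolation=cv2.INTER_CUBIC); cv2.imwrite('pics/c2.png',g)
```

```text
(no output)
```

View pics/c1.png

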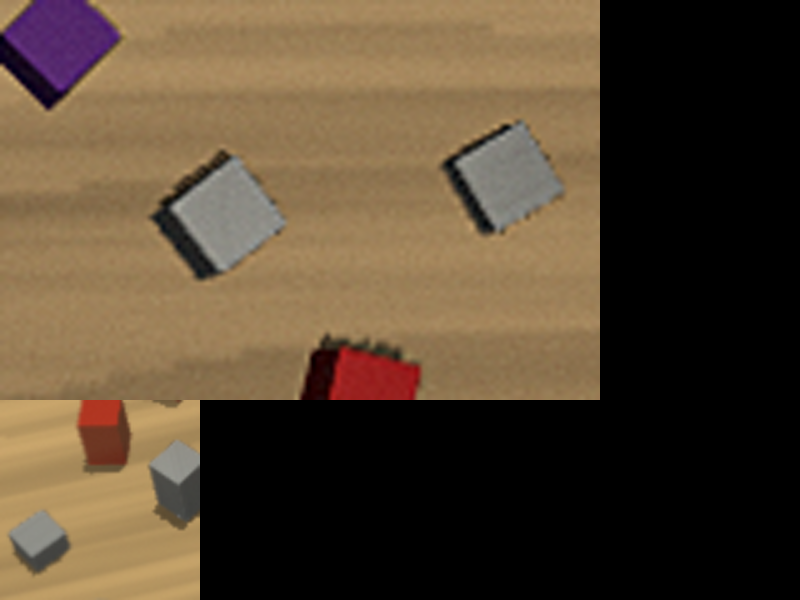

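View pics/c2.png

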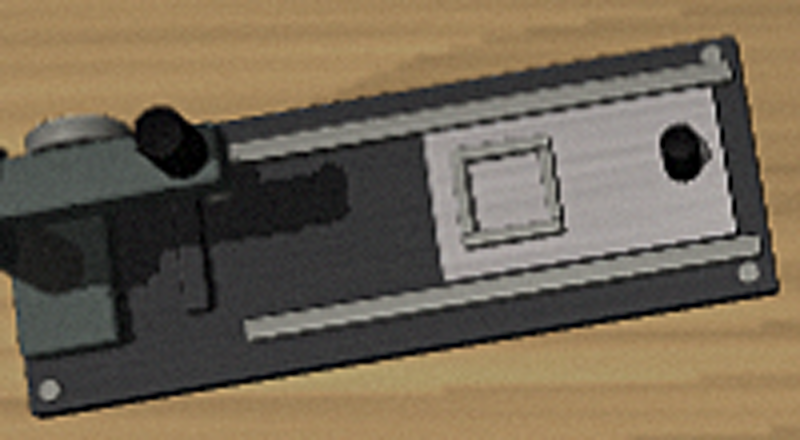

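The crops confirm it: the left grey block (top-face corners in crop c1 at (233,155), (286,222), (221,272), (168,207)) is tall, and the right one is short. In crop c2, the shuttle plate corners are about (422,137), (715,87), (737,232), (445,280). The nest's outer corners are about (455,148), (548,137), (563,230), (468,248), and the knob is at (685,150).

Run:
```python
from h import *
f=load('top0'); s=load('scene0')
def W(pts,k,ox,oy,z): return np.array([world(f,ox+(x+.5)/k-.5,oy+(y+.5)/k-.5,z) for x,y in pts])
def ang(a,b): d=b-a; return np.degrees(np.arctan2(d[1],d[0]))
b=W([(233,155),(286,222),(221,272),(168,207)],5,360,225,50)
print('block',b.mean(0).round(1),[ (round(ang(b[i],b[(i+1)%4]),1),round(np.linalg.norm(b[i]-b[(i+1)%4]),1)) for i in range(4)])
g=W([(735,38),(778,290),(35,415)],4,125,140,16); print('base',g.round(1).tolist(),ang(g[0],g[1]),ang(g[1],g[2]),np.linalg.norm(np.diff(g,axis=0),axis=1))
p=W([(422,137),(715,87),(737,232),(445,280)],4,125,140,28); print('plate',p.mean(0).round(1),[(round(ang(p[i],p[(i+1)%4]),1),round(np.linalg.norm(p[i]-p[(i+1)%4]),1)) for i in range(4)])
n=W([(455,148),(548,137),(563,230),(468,248)],4,125,140,38); print('nest',n.mean(0).round(1),[(round(ang(n[i],n[(i+1)%4]),1),round(np.linalg.norm(n[i]-n[(i+1)%4]),1)) for i in range(4)])
print('knob',W([(682,146)],4,125,140,73))
# depth/colour based
def cloud(f,u0,u1,v0,v1):
    uu,vv=np.meshgrid(np.arange(u0,u1),np.arange(v0,v1)); pts=np.stack([uu,vv],-1).reshape(-1,1,2).astype(float)
    q=cv2.undistortPoints(pts,f['intrinsics'],f['dist'])[:,0]; d=f['depth'][v0:v1,u0:u1].reshape(-1,1)
    P=np.c_[q,np.ones(len(q))]*d; T=f['cam_to_world']; return (P@T[:3,:3].T+T[:3,3])[d[:,0]>0]
def rect(P,zlo,zhi,l):
    m=(P[:,2]>zlo)&(P[:,2]<zhi); r=cv2.minAreaRect(P[m][:,:2].astype(np.float32)); print(l,m.sum(),r,P[m][:,:3].mean(0).round(1))
for nm,F,box in(('top',f,(388,422,250,288)),('scene',s,(215,250,255,300))): rect(cloud(F,*box),44,56,'block '+nm)
P=cloud(f,230,318,148,220); rect(P,24,33,'plate'); rect(P,62,85,'knob'); rect(P,34,44,'nest')
P=cloud(s,325,450,270,350); rect(P,24,33,'plate s'); rect(P,62,85,'knob s'); rect(P,34,44,'nest s')
P=cloud(s,455,485,205,245); rect(P,205,230,'cknob s')
P=cloud(f,150,190,155,195); rect(P,214,230,'cknob t')
```

```text
block [ 449.8 -199.5   50. ] [(np.float64(-142.9), np.float64(31.2)), (np.float64(126.2), np.float64(30.5)), (np.float64(38.1), np.float64(30.5)), (np.float64(-52.5), np.float64(31.0))]
base [[686.8, -23.6, 16.0], [560.5, -43.5, 16.0], [503.1, 318.4, 16.0]] -171.07874827011753 99.01288175971611 [127.85866453 366.35634057]
plate [611.2  51.2  28. ] [(np.float64(-80.8), np.float64(143.6)), (np.float64(-172.0), np.float64(72.5)), (np.float64(98.9), np.float64(141.1)), (np.float64(10.0), np.float64(71.6))]
nest [605.7  84.   38. ] [(np.float64(-83.9), np.float64(44.8)), (np.float64(-170.6), np.float64(46.1)), (np.float64(100.2), np.float64(45.7)), (np.float64(8.2), np.float64(49.3))]
knob [[6.17112052e+02 7.72624847e-03 7.30000000e+01]]
block top 293 ((449.6073913574219, -200.02577209472656), (31.326786041259766, 32.211509704589844), 36.53307342529297) [ 449.4 -199.7   49.2]
block scene 245 ((449.5047302246094, -201.08624267578125), (32.30439758300781, 32.78845977783203), 39.252471923828125) [ 450.9 -201.2   48.3]
plate 3180 ((612.0536499023438, 52.97451400756836), (99.51432800292969, 16
[... 299 characters left out ...]
 [606.6  81.5  37.3]
plate s 3120 ((606.253662109375, 85.57282257080078), (99.6474838256836, 233.60671997070312), 9.117602348327637) [612.9  55.3  26.5]
knob s 94 ((620.1082153320312, 0.39772796630859375), (17.946502685546875, 17.08527183532715), 71.49370574951172) [ 6.211e+02 -2.000e-01  6.990e+01]
nest s 292 ((611.3336791992188, 50.478572845458984), (49.55156707763672, 118.24694061279297), 7.972180366516113) [609.1  75.7  36.5]
cknob s 150 ((588.9096069335938, 196.39083862304688), (20.74032974243164, 20.62660789489746), 25.18118667602539) [590.2 195.4 213. ]
cknob t 127 ((588.4254150390625, 198.7674560546875), (20.771413803100586, 19.475296020507812), 7.608784198760986) [587.6 198.  216. ]
```

>>> send_rows --steps '[[[0,0,0,-0.827,0.66],[0,0,0,-0.827,0.66],[0.73,-0.275,0.215,0,0.66],[0.73,-0.275,0.215,0,0.66],[0.73,-0.275,0.215,0,0.66]]]' --squeeze 25

```text
time_s: 0.52
ee_pos: [300.4, -437.4, 187.3]
ee_rot: [-180.0, -0.0, 37.1]
force: [-0.7, -0.2, -0.2]
gripper_width: 61.7
gripper_force: 0.0
```

>>> send_rows --steps '[[[0.73,-0.275,0.215,0,0.66],[0.73,-0.275,0.215,0,0.66],[0.73,-0.275,0.215,0,0.66],[0.73,-0.275,0.215,0,0.66],[0.73,-0.275,0.215,0,0.66]]]'

```text
time_s: 0.93
ee_pos: [383.7, -304.7, 144.5]
ee_rot: [-180.0, 0.0, 37.2]
force: [0.8, -1.2, -0.5]
gripper_width: 60.2
gripper_force: 0.0
```

>>> send_rows --steps '[[[0.73,-0.275,0.215,0,0.66],[0.73,-0.275,0.215,0,0.66],[0.73,-0.275,0.215,0,0.66],[0.73,-0.275,0.215,0,0.66],[0,0,0,0,0.66]]]'

```text
time_s: 1.35
ee_pos: [450.8, -196.3, 109.0]
ee_rot: [-179.8, -0.0, 37.4]
force: [-0.4, -0.2, -0.6]
gripper_width: 59.9
gripper_force: 0.0
```

>>> send_rows --steps '[[[-0.078,0.057,0.5,0,0.66],[0,0,0.6,0,0.66],[0,0,0,0,0.66]]]'

```text
time_s: 1.6
ee_pos: [445.7, -203.1, 63.4]
ee_rot: [-179.6, 0.2, 37.2]
force: [-1.2, 0.4, -1.1]
gripper_width: 59.9
gripper_force: 0.0
```

Run:
```python
from h import *
f=grab('scene','s1'); print(env.state()['ee_pos'],env.state()['ee_rot'])
c=cv2.resize(f['pixels'][200:330,150:320,::-1],None,fx=4.5,fy=4.5,interpolation=cv2.INTER_CUBIC); cv2.imwrite('pics/c3.png',c)
```

```text
[ 446.76234524 -203.65801242   65.09052779] [-1.79717326e+02  1.55204744e-01  3.71997515e+01]
```

View pics/c3.png

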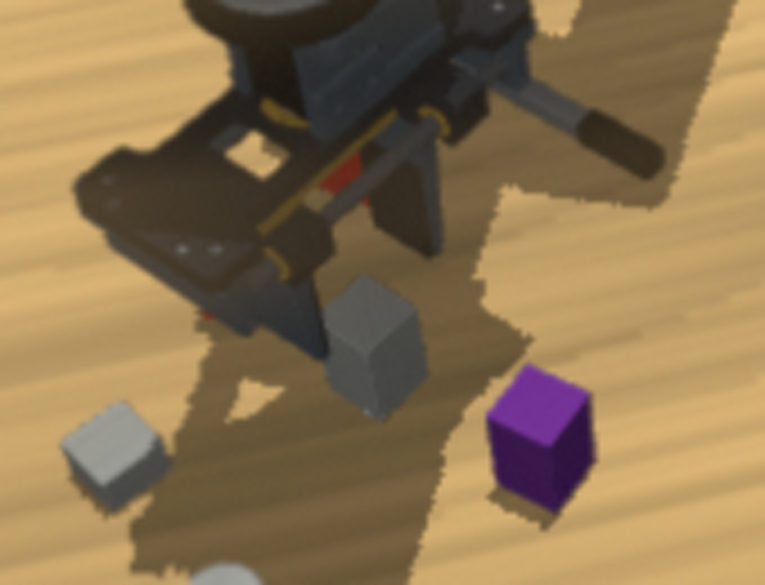

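Crop c3 shows the two fingers straddling the grey block: fingertips at about (322,358) and (435,257), block top centre about (372,312). Next I let the arm settle and read the pose.

>>> send_rows --steps '[[[0,0,0,0,0.66],[0,0,0,0,0.66],[0,0,0,0,0.66]]]'

```text
time_s: 1.9
ee_pos: [449.5, -204.9, 68.0]
ee_rot: [179.9, -0.1, 37.2]
force: [-0.6, 0.2, 0.8]
gripper_width: 60.2
gripper_force: 0.0
```

>>> send_rows --steps '[[[0,0,0,0,0.66],[0,0,0,0,0.66]]]'

```text
time_s: 2.07
ee_pos: [449.1, -204.6, 67.5]
ee_rot: [179.9, -0.0, 37.2]
force: [1.1, 0.4, 0.0]
gripper_width: 60.2
gripper_force: 0.0
```

>>> send_rows --steps '[[[0.08,-0.08,0,0,0.66],[0,0,0.5,0,0.66],[0,0,0.5,0,0.66],[0,0,0.22,0,0.66],[0,0,0,0,0.66]]]'

```text
time_s: 2.48
ee_pos: [447.9, -198.9, 16.3]
ee_rot: [-179.8, 0.1, 37.2]
force: [0.8, -0.2, 0.2]
gripper_width: 60.4
gripper_force: 0.0
```

>>> send_rows --steps '[[[0,0,0,0,0.66],[0,0,0,0,0.66],[0,0,0,0,0.66]]]'

```text
time_s: 2.73
ee_pos: [450.1, -200.1, 18.9]
ee_rot: [179.9, -0.1, 37.2]
force: [0.1, -0.5, 0.2]
gripper_width: 60.0
gripper_force: 0.0
```

>>> send_rows --steps '[[[0,0,0,0,0.3],[0,0,0,0,0.2],[0,0,0,0,0.2],[0,0,0,0,0.2],[0,0,0,0,0.2]]]' --squeeze 30

```text
time_s: 3.15
ee_pos: [449.5, -199.9, 18.1]
ee_rot: [180.0, -0.0, 37.2]
force: [-0.6, 0.1, 0.7]
gripper_width: 31.7
gripper_force: 30.0
```

>>> send_rows --steps '[[[0,0,0,0,0.2],[0,0,0,0,0.2],[0,0,0,0,0.2]]]'

```text
time_s: 3.4
ee_pos: [449.5, -199.9, 18.1]
ee_rot: [180.0, -0.0, 37.2]
force: [-0.7, -0.2, 1.6]
gripper_width: 31.6
gripper_force: 30.0
```

>>> send_rows --steps '[[[0,0,-0.4,0,0.2],[0,0,-0.7,-0.9,0.2],[0,0,-0.7,-0.9,0.2],[0,0,-0.75,-0.9,0.2],[0,0,0,-0.9,0.2]]]'

```text
time_s: 3.82
ee_pos: [452.2, -201.1, 124.6]
ee_rot: [179.5, -0.0, 62.3]
force: [1.6, -0.1, -3.2]
gripper_width: 32.5
gripper_force: 30.0
```

>>> send_rows --steps '[[[0,0,0,-0.9,0.2],[0,0,0,-0.9,0.2],[0,0,0,-0.9,0.2],[0,0,0,-0.9,0.2],[0,0,0,-0.9,0.2]]]'

```text
time_s: 4.23
ee_pos: [448.4, -199.3, 119.0]
ee_rot: [-179.9, -0.1, 93.2]
force: [-0.2, 0.3, -3.4]
gripper_width: 31.9
gripper_force: 30.0
```

>>> send_rows --steps '[[[0,0,0,-0.89,0.2],[0,0,0,0,0.2],[0,0,0,0,0.2],[0,0,0,0,0.2]]]'

```text
time_s: 4.57
ee_pos: [448.9, -199.6, 119.5]
ee_rot: [-179.9, -0.0, 98.9]
force: [0.3, -0.6, -3.8]
gripper_width: 32.0
gripper_force: 30.0
```

>>> send_rows --steps '[[[0.4,0.3,0,0,0.2],[0.7,0.54,0,0,0.2],[0.7,0.54,0,0,0.2],[0.7,0.54,0,0,0.2],[0.7,0.54,0,0,0.2]]]'

```text
time_s: 4.98
ee_pos: [526.8, -56.6, 119.8]
ee_rot: [-180.0, 0.0, 98.9]
force: [1.4, -0.2, -4.2]
gripper_width: 32.0
gripper_force: 30.0
```

>>> send_rows --steps '[[[0.7,0.54,0,0,0.2],[0.7,0.54,0,0,0.2],[0.7,0.54,0,0,0.2],[0.7,0.54,0,0,0.2],[0.4,0.37,0,0,0.2]]]'

```text
time_s: 5.4
ee_pos: [607.5, 87.8, 119.6]
ee_rot: [180.0, -0.1, 99.0]
force: [0.3, -0.4, -3.1]
gripper_width: 31.6
gripper_force: 30.0
```

>>> send_rows --steps '[[[0,0,0.6,0,0.2],[0,0,0.2,0,0.2],[0,0,0,0,0.2],[0,0,0,0,0.2],[0,0,0,0,0.2]]]'

```text
time_s: 5.82
ee_pos: [606.4, 83.5, 88.5]
ee_rot: [180.0, 0.0, 98.9]
force: [0.3, 0.1, -3.1]
gripper_width: 31.8
gripper_force: 30.0
```

Run:
```python
from h import *
f=grab('scene','s2'); t=grab('top','t2'); print(env.state()['ee_pos'],env.state()['ee_rot'])
c=np.zeros((600,800,3),np.uint8)
c[:440,:]=cv2.resize(f['pixels'][250:360,310:510,::-1],None,fx=4,fy=4,interpolation=cv2.INTER_CUBIC)
cv2.imwrite('pics/c4.png',c[:440])
```

```text
[606.80626663  83.65217844  89.04737635] [1.79899255e+02 1.05387590e-02 9.89327492e+01]
```

View pics/c4.png

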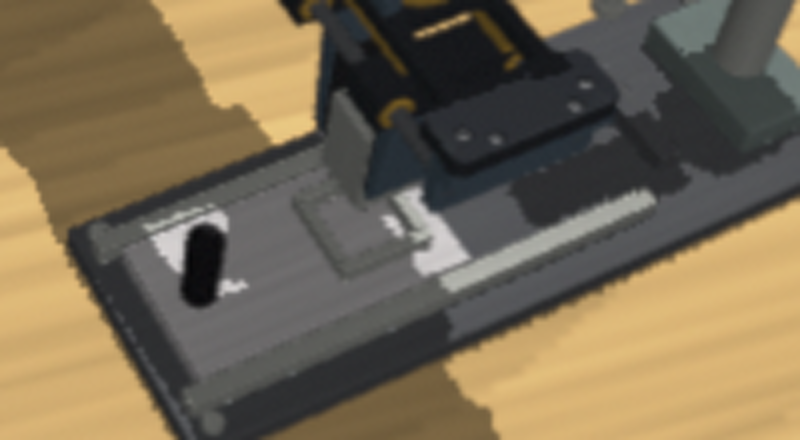

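Crop c4 shows the block hanging above the nest: its lower near corner is about (360,205), and the nest's near outer corners are about (345,275) and (295,205). I'll overlay the model to refine the offset.

Run:
```python
from h import *
yaw=np.radians(9.0); X=np.array([np.cos(yaw),np.sin(yaw)]); Y=np.array([-X[1],X[0]])
def proj(f,P):
    T=np.linalg.inv(f['cam_to_world']); r,_=cv2.Rodrigues(T[:3,:3]); return cv2.projectPoints(np.array(P,float),r,T[:3,3],f['intrinsics'],f['dist'])[0][:,0]
def sq(c,h,z): return [[*(np.array(c)+a*h*X+b*h*Y),z] for a,b in((-1,-1),(1,-1),(1,1),(-1,1))]
def panel(fn,u0,v0,w,h,k,polys):
    f=load(fn); im=cv2.resize(f['pixels'][v0:v0+h,u0:u0+w,::-1],None,fx=k,fy=k,interpolation=cv2.INTER_CUBIC)
    for P,c in polys:
        q=((proj(f,P)-[u0,v0]+.5)*k-.5); cv2.polylines(im,[np.round(q*16).astype(np.int32)],True,c,1,cv2.LINE_AA,4)
    return im
N=(606.0,84.5); n=[(sq(N,24,38),(0,255,0)),(sq(N,18,38),(0,255,255))]
st=env.state()['ee_pos']; B=st[:2]; zb=st[2]-18.1
b=[(sq(B,16,zb),(0,0,255)),(sq(B,16,zb+50),(255,0,0))]
out=np.zeros((560,800,3),np.uint8)
out[:280,:400]=panel('scene0',375,280,50,35,8,n)
out[:280,400:]=panel('top0',230,168,50,35,8,n)
out[280:,:400]=panel('s2',375,270,50,35,8,n+b)
out[280:,400:]=panel('t2',230,168,50,35,8,n+b)
cv2.imwrite('pics/c5.png',out)
```

```text
(no output)
```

View pics/c5.png

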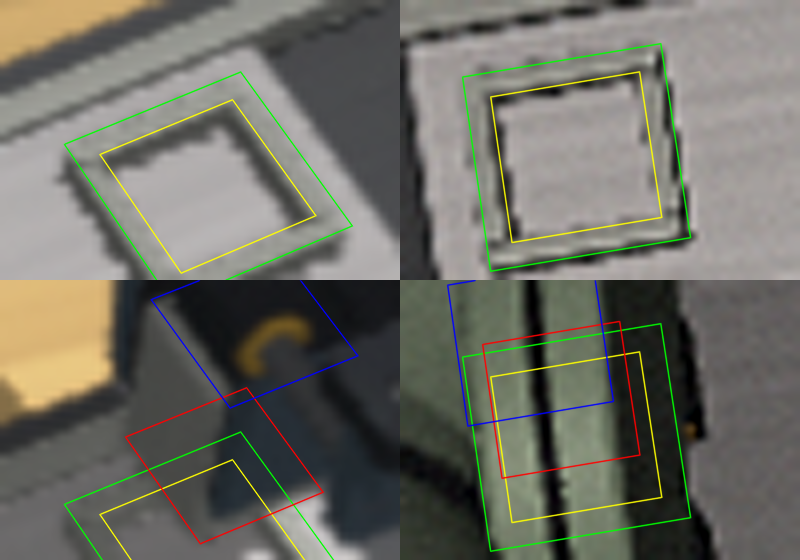

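The overlay agrees with the nest at (606, 84.5) to within about 1 mm, and the block's left silhouette in panel 3 (x≈127) is where it should be. I'll lower it gently and watch the force.

>>> send_rows --steps '[[[0.027,-0.01,0.35,0,0.2],[0,0,0.35,0,0.2],[0,0,0.05,0,0.2],[0,0,0,0,0.2],[0,0,0,0,0.2]]]'

```text
time_s: 6.33
ee_pos: [606.3, 85.1, 58.8]
ee_rot: [179.9, 0.0, 99.0]
force: [-0.5, -0.7, -2.5]
gripper_width: 31.6
gripper_force: 30.0
```

>>> send_rows --steps '[[[0,0,0,0,0.2],[0,0,0.05,0,0.2],[0,0,0.05,0,0.2],[0,0,0,0,0.2]]]'

```text
time_s: 6.67
ee_pos: [605.7, 85.3, 53.8]
ee_rot: [-180.0, 0.0, 99.0]
force: [-0.5, -0.3, -3.1]
gripper_width: 31.9
gripper_force: 30.0
```

>>> send_rows --steps '[[[0,0,0.05,0,0.2],[0,0,0.05,0,0.2],[0,0,0.04,0,0.2],[0,0,0,0,0.2],[0,0,0,0,0.2]]]'

```text
time_s: 7.08
ee_pos: [605.7, 85.3, 48.1]
ee_rot: [-180.0, 0.0, 99.0]
force: [0.3, -0.2, -3.6]
gripper_width: 31.9
gripper_force: 30.0
```

>>> send_rows --steps '[[[0,0,0.04,0,0.2],[0,0,0,0,0.2],[0,0,0,0,0.2]]]'

```text
time_s: 7.33
ee_pos: [605.8, 85.3, 46.7]
ee_rot: [-180.0, 0.0, 99.0]
force: [0.0, 0.4, -3.9]
gripper_width: 32.0
gripper_force: 30.0
```

>>> send_rows --steps '[[[0,0,0.025,0,0.2],[0,0,0,0,0.2],[0,0,0,0,0.2]]]'

```text
time_s: 7.58
ee_pos: [606.0, 85.3, 46.2]
ee_rot: [180.0, 0.0, 99.0]
force: [-1.4, -0.8, 0.1]
gripper_width: 31.9
gripper_force: 30.0
```

>>> send_rows --steps '[[[0,0,0,0,0.5],[0,0,0,0,0.55],[0,0,0,0,0.55],[0,0,0,0,0.55]]]'

```text
time_s: 7.92
ee_pos: [606.0, 85.3, 45.9]
ee_rot: [180.0, 0.0, 99.0]
force: [0.5, -0.7, -0.1]
gripper_width: 49.9
gripper_force: 0.0
```

>>> send_rows --steps '[[[0,0,-0.2,0,0.55],[0,0,-0.5,0,0.55],[0,0,-0.6,0,0.55],[0,0,-0.5,0,0.55],[0,0,0,0,0.55]]]'

```text
time_s: 8.33
ee_pos: [608.8, 85.7, 122.9]
ee_rot: [179.5, 0.0, 99.0]
force: [0.7, 0.1, 0.6]
gripper_width: 50.1
gripper_force: 0.0
```

>>> send_rows --steps '[[[-0.5,0,0,0,0.55],[-0.8,0,0,0,0.55],[-0.8,0,0,0,0.55],[0,0,0,0,0.55],[0,0,0,0,0.55]]]'

```text
time_s: 8.75
ee_pos: [618.8, 1.1, 117.3]
ee_rot: [-180.0, -0.0, 98.8]
force: [-1.2, 0.1, -0.0]
gripper_width: 50.5
gripper_force: 0.0
```

Run:
```python
from h import *
f=grab('scene','s3'); t=grab('top','t3'); print(env.state()['ee_pos'],env.state()['ee_rot'])
c=np.zeros((400,800,3),np.uint8)
c[:,:400]=cv2.resize(f['pixels'][250:350,330:430,::-1],None,fx=4,fy=4,interpolation=cv2.INTER_CUBIC)
c[:,400:]=cv2.resize(t['pixels'][140:240,220:320,::-1],None,fx=4,fy=4,interpolation=cv2.INTER_CUBIC)
cv2.imwrite('pics/c6.png',c)
```

```text
[618.59984655   2.82246424 117.41862067] [-1.79961793e+02 -3.29089869e-02  9.89988341e+01]
```

View pics/c6.png

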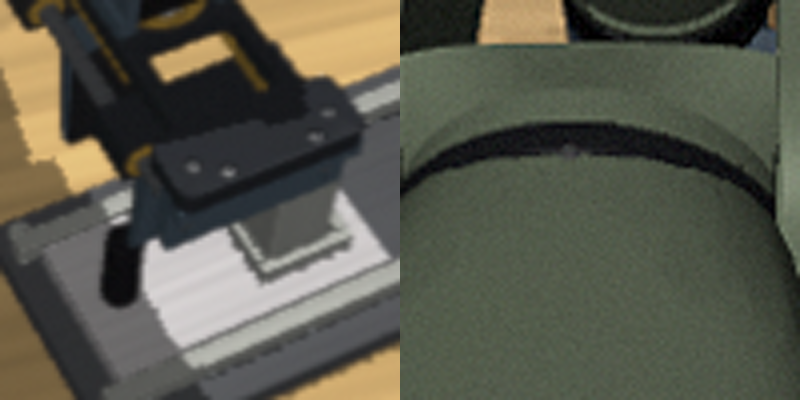

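Crop c6 shows the block upright in the nest at about (300,225). The gripper is over the shuttle knob at about (120,265). Next I descend and grip the knob.

>>> send_rows --steps '[[[-0.02,0.01,0.4,0,0.55],[0,0,0.6,0,0.55],[0,0,0.6,0,0.55],[0,0,0.2,0,0.55],[0,0,0,0,0.55]]]'

```text
time_s: 9.27
ee_pos: [617.5, 2.8, 43.4]
ee_rot: [-179.7, -0.1, 99.1]
force: [-0.3, -0.7, -0.0]
gripper_width: 50.7
gripper_force: 0.0
```

>>> send_rows --steps '[[[0,0,0,0,0.3],[0,0,0,0,0.1],[0,0,0,0,0.1],[0,0,0,0,0.1],[0,0,0,0,0.1]]]' --squeeze 12

```text
time_s: 9.68
ee_pos: [620.0, 1.6, 46.7]
ee_rot: [179.9, 0.0, 99.0]
force: [0.2, 0.6, -0.5]
gripper_width: 19.6
gripper_force: 0.0
```

>>> send_rows --steps '[[[0,0,0,0,0.1],[0,0,0,0,0.1],[0.1,0,0,0,0.1],[0.2,0,0,0,0.1],[0.3,0,0,0,0.1]]]'

```text
time_s: 10.1
ee_pos: [615.9, 23.5, 46.6]
ee_rot: [180.0, 0.2, 99.0]
force: [-2.1, -3.7, 6.3]
gripper_width: 17.7
gripper_force: 12.0
```

>>> send_rows --steps '[[[0.3,0,0,0,0.1],[0.3,0,0,0,0.1],[0.3,0,0,0,0.1],[0.3,0,0,0,0.1],[0.3,0,0,0,0.1]]]'

```text
time_s: 10.52
ee_pos: [606.4, 83.9, 46.6]
ee_rot: [180.0, 0.1, 99.0]
force: [-1.7, -4.3, 5.7]
gripper_width: 17.8
gripper_force: 12.0
```

>>> send_rows --steps '[[[0.25,0,0,0,0.1],[0.15,0,0,0,0.1],[0.1,0,0,0,0.1],[0,0,0,0,0.1],[0,0,0,0,0.1]]]'

```text
time_s: 10.93
ee_pos: [603.1, 104.9, 46.6]
ee_rot: [180.0, -0.0, 99.0]
force: [-2.4, 0.9, 6.2]
gripper_width: 18.0
gripper_force: 12.0
```

>>> send_rows --steps '[[[0.06,0,0,0,0.1],[0.06,0,0,0,0.1],[0.06,0,0,0,0.1],[0.03,0,0,0,0.1],[0,0,0,0,0.1]]]'

```text
time_s: 11.35
ee_pos: [601.9, 112.3, 46.6]
ee_rot: [180.0, 0.1, 99.0]
force: [-2.7, -1.4, 6.0]
gripper_width: 18.1
gripper_force: 12.0
```

>>> send_rows --steps '[[[0.04,0,0,0,0.1],[0.04,0,0,0,0.1],[0,0,0,0,0.1]]]'

```text
time_s: 11.6
ee_pos: [601.5, 114.9, 46.6]
ee_rot: [180.0, 0.1, 99.0]
force: [-1.5, -3.0, 5.5]
gripper_width: 17.4
gripper_force: 12.0
```

>>> send_rows --steps '[[[0.05,0,0,0,0.1],[0.05,0,0,0,0.1],[0,0,0,0,0.1],[0,0,0,0,0.1]]]'

```text
time_s: 11.93
ee_pos: [601.4, 115.4, 46.5]
ee_rot: [180.0, 0.4, 99.1]
force: [-0.4, -14.6, 5.9]
gripper_width: 17.9
gripper_force: 12.0
```

>>> send_rows --steps '[[[0.04,0,0,0,0.1],[0,0,0,0,0.1],[0,0,0,0,0.1]]]'

```text
time_s: 12.18
ee_pos: [601.3, 116.2, 46.4]
ee_rot: [180.0, 0.5, 99.2]
force: [0.3, -16.1, 5.5]
gripper_width: 17.1
gripper_force: 12.0
```

The force jump to about 15 N means the shuttle is at its stop. I'll release the knob, rise straight up, and close the fingers.

>>> send_rows --steps '[[[-0.03,0,0,0,0.1],[0,0,0,0,0.5],[0,0,0,0,0.5],[0,0,0,0,0.5],[0,0,0,0,0.5]]]'

```text
time_s: 12.6
ee_pos: [600.6, 120.6, 45.5]
ee_rot: [180.0, -0.0, 99.0]
force: [0.4, -0.8, 0.1]
gripper_width: 41.6
gripper_force: 0.0
```

>>> send_rows --steps '[[[0,0,-0.3,0,0.5],[0,0,-0.6,0,0.5],[0,0,-0.8,0,0.5],[0,0,-0.8,0,0.3],[0,0,-0.8,0,0]]]'

```text
time_s: 13.02
ee_pos: [600.3, 120.6, 178.8]
ee_rot: [-180.0, -0.0, 99.0]
force: [0.7, -0.1, 0.3]
gripper_width: 34.6
gripper_force: 0.0
```

>>> send_rows --steps '[[[0,0,-0.8,0,0],[0,0,-0.8,0,0],[0,0,-0.2,0,0],[0,0,0,0,0],[0,0,0,0,0]]]'

```text
time_s: 13.43
ee_pos: [600.3, 120.4, 248.9]
ee_rot: [-179.9, -0.0, 99.0]
force: [0.6, -0.1, 0.1]
gripper_width: 1.8
gripper_force: 0.0
```

Run:
```python
from h import *
f=grab('scene','s4'); t=grab('top','t4'); print(env.state()['ee_pos'],env.state()['gripper_width'])
c=np.zeros((540,800,3),np.uint8)
c[:,:]=cv2.resize(f['pixels'][200:335,350:550,::-1],None,fx=4,fy=4,interpolation=cv2.INTER_CUBIC)
cv2.imwrite('pics/c7.png',c)
```

```text
[599.59867763 120.09812893 247.30967936] 0.5454410241103794
```

View pics/c7.png

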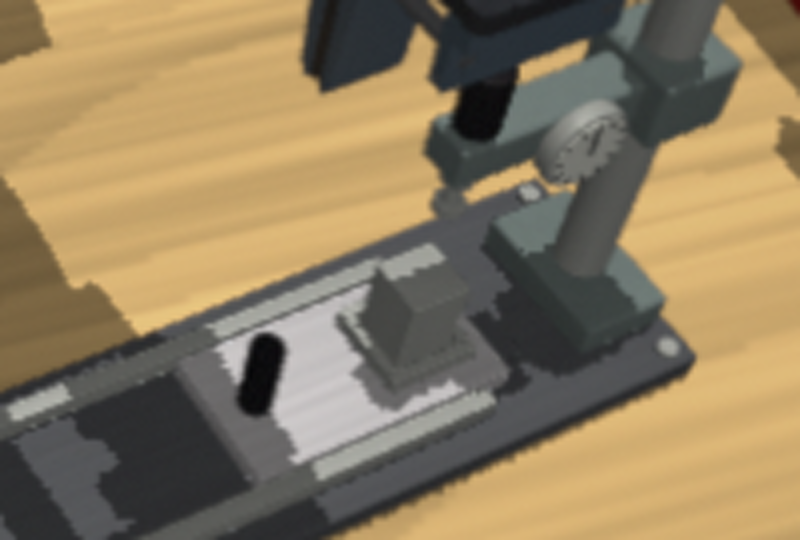

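Crop c7 shows the block upright in the nest at about (415,310) with the shuttle near its stop (knob at (262,345)). The carriage is still raised. I'll check the shuttle travel and the carriage knob position numerically.

Run:
```python
from h import *
def cloud(f,u0,u1,v0,v1):
    uu,vv=np.meshgrid(np.arange(u0,u1),np.arange(v0,v1)); q=cv2.undistortPoints(np.stack([uu,vv],-1).reshape(-1,1,2).astype(float),f['intrinsics'],f['dist'])[:,0]
    d=f['depth'][v0:v1,u0:u1].reshape(-1,1); P=np.c_[q,np.ones(len(q))]*d; T=f['cam_to_world']; return (P@T[:3,:3].T+T[:3,3])[d[:,0]>0]
def rep(l,P,a,b):
    Q=P[(P[:,2]>a)&(P[:,2]<b)]; print(l,len(Q),cv2.minAreaRect(Q[:,:2].astype(np.float32)),Q[:,2].max())
a=load('scene0'); s=load('s4')
rep('knob0',cloud(a,350,372,300,332),55,85); rep('knob4',cloud(s,405,425,280,308),55,85)
rep('blocktop',cloud(s,435,475,255,300),72,84)
rep('cknob',cloud(a,455,485,205,245),190,235)
rep('dial',cloud(a,484,508,224,248),100,250)
```

```text
knob0 118 ((620.1082153320312, 0.39772796630859375), (17.946502685546875, 17.08527183532715), 71.49370574951172) 73.48165270661366
knob4 109 ((602.6873779296875, 113.23136138916016), (16.634185791015625, 17.879446029663086), 68.90836334228516) 74.73119709280422
blocktop 256 ((588.392822265625, 196.5604705810547), (33.20743179321289, 34.119285583496094), 8.514945030212402) 79.81471946551198
cknob 239 ((588.63818359375, 196.26324462890625), (22.179576873779297, 20.62660789489746), 25.18118667602539) 217.7328318242212
dial 525 ((589.8544921875, 261.5934143066406), (28.41871452331543, 77.00123596191406), 8.7929048538208) 185.53088815569777
```

The block top (588.4,196.6) sits directly under the carriage knob (588.6,196.3), and the travel shows the shuttle is home. Next I move above the carriage knob and press down slowly with shut fingers.

>>> send_rows --steps '[[[0.4,0,0,0,0],[0.6,0.01,0,0,0],[0.6,0,0,0,0],[0.37,0,0,0,0],[0,0,0,0,0]]]' --squeeze 20

```text
time_s: 13.95
ee_pos: [587.6, 200.5, 247.7]
ee_rot: [-179.8, -0.0, 99.2]
force: [0.5, -0.0, -0.4]
gripper_width: 0.8
gripper_force: 0.0
```

>>> send_rows --steps '[[[0,0,0.2,0,0],[0,0,0.2,0,0],[0,0,0.05,0,0],[0,0,0,0,0],[0,0,0,0,0]]]'

```text
time_s: 14.37
ee_pos: [588.8, 197.2, 231.3]
ee_rot: [-180.0, 0.0, 99.0]
force: [-0.4, -0.5, -0.1]
gripper_width: 0.7
gripper_force: 0.0
```

Now press down in small steps to find contact.

>>> send_rows --steps '[[[0.02,0,0.06,0,0],[0,0,0.06,0,0],[0,0,0.06,0,0],[0,0,0.06,0,0],[0,0,0.06,0,0]]]'

```text
time_s: 14.78
ee_pos: [588.6, 198.8, 219.5]
ee_rot: [-180.0, 0.0, 99.0]
force: [-1.5, -0.3, -0.2]
gripper_width: 0.4
gripper_force: 0.0
```

>>> send_rows --steps '[[[0,0,0.06,0,0],[0,0,0.06,0,0],[0,0,0.06,0,0],[0,0,0.06,0,0],[0,0,0.06,0,0]]]'

```text
time_s: 15.2
ee_pos: [588.6, 198.8, 209.3]
ee_rot: [179.9, -0.0, 99.0]
force: [-2.5, -0.9, 7.8]
gripper_width: 0.5
gripper_force: 3.8
```

>>> send_rows --steps '[[[0,0,0.06,0,0],[0,0,0.06,0,0],[0,0,0.06,0,0],[0,0,0.06,0,0],[0,0,0.06,0,0]]]'

```text
time_s: 15.62
ee_pos: [588.6, 198.8, 197.4]
ee_rot: [179.9, -0.0, 99.0]
force: [-1.7, -1.0, 7.7]
gripper_width: 0.4
gripper_force: 3.9
```

>>> send_rows --steps '[[[0,0,0.06,0,0],[0,0,0.06,0,0],[0,0,0.06,0,0],[0,0,0.06,0,0],[0,0,0.06,0,0]]]'

```text
time_s: 16.03
ee_pos: [588.6, 198.8, 185.4]
ee_rot: [179.9, -0.0, 99.0]
force: [-3.2, -1.1, 8.2]
gripper_width: 0.9
gripper_force: 3.9
```

>>> send_rows --steps '[[[0,0,0.06,0,0],[0,0,0.05,0,0],[0,0,0.04,0,0],[0,0,0.03,0,0],[0,0,0,0,0]]]'

```text
time_s: 16.45
ee_pos: [588.6, 198.8, 177.8]
ee_rot: [179.9, -0.0, 99.0]
force: [-1.5, -1.0, 5.5]
gripper_width: 0.5
gripper_force: 2.9
```

>>> send_rows --steps '[[[0,0,0.04,0,0],[0,0,0.04,0,0],[0,0,0.04,0,0],[0,0,0.04,0,0],[0,0,0.03,0,0]]]'

```text
time_s: 16.87
ee_pos: [588.6, 198.8, 170.4]
ee_rot: [179.9, -0.0, 99.0]
force: [-2.3, -1.1, 8.5]
gripper_width: 0.4
gripper_force: 3.7
```

>>> send_rows --steps '[[[0,0,0.025,0,0],[0,0,0.025,0,0],[0,0,0.025,0,0]]]'

```text
time_s: 17.12
ee_pos: [588.6, 198.8, 167.6]
ee_rot: [179.9, -0.0, 99.0]
force: [-2.7, -0.5, 7.3]
gripper_width: 0.4
gripper_force: 4.4
```

>>> send_rows --steps '[[[0,0,0.025,0,0],[0,0,0.025,0,0],[0,0,0.025,0,0]]]'

```text
time_s: 17.37
ee_pos: [588.6, 198.8, 164.9]
ee_rot: [179.9, -0.0, 99.0]
force: [-3.3, -1.2, 9.4]
gripper_width: 0.6
gripper_force: 4.8
```

>>> send_rows --steps '[[[0,0,0.025,0,0],[0,0,0.025,0,0],[0,0,0.02,0,0]]]'

```text
time_s: 17.62
ee_pos: [588.6, 198.8, 162.2]
ee_rot: [179.9, -0.0, 99.0]
force: [-4.2, -0.4, 10.0]
gripper_width: 0.3
gripper_force: 5.2
```

>>> send_rows --steps '[[[0,0,0,0,0],[0,0,0,0,0],[0,0,0,0,0]]]'

```text
time_s: 17.87
ee_pos: [588.6, 198.8, 162.1]
ee_rot: [179.9, -0.0, 99.0]
force: [-3.7, -1.1, 9.8]
gripper_width: 0.3
gripper_force: 4.6
```

Run:
```python
from h import *
f=grab('scene','s5'); t=grab('top','t5'); print(env.state()['ee_pos'],env.state()['force'])
c=cv2.resize(f['pixels'][190:320,400:560,::-1],None,fx=4.6,fy=4.6,interpolation=cv2.INTER_CUBIC)
cv2.imwrite('pics/c8.png',c)
```

```text
[588.58818942 198.8439358  162.13066172] [-2.80632073 -1.36175668  9.11966137]
```

>>> send_rows --steps '[[[0,0,-0.1,0,0],[0,0,-0.4,0,0],[0,0,-0.8,0,0],[0,0,-0.8,0,0],[0,0,-0.8,0,0]]]'

```text
time_s: 18.38
ee_pos: [588.3, 198.8, 277.0]
ee_rot: [-179.9, 0.0, 99.0]
force: [0.4, 0.5, 0.4]
gripper_width: 0.5
gripper_force: 0.0
```

>>> send_rows --steps '[[[-0.7,-0.6,0,0,0],[-0.7,-0.6,0,0,0],[-0.7,-0.6,0,0,0],[-0.7,-0.6,0,0,0],[-0.7,-0.6,0,0,0]]]'

```text
time_s: 18.8
ee_pos: [490.9, 40.6, 276.0]
ee_rot: [180.0, 0.0, 99.1]
force: [0.2, -0.7, -0.5]
gripper_width: 0.2
gripper_force: 0.0
```

>>> send_rows --steps '[[[-0.5,-0.5,0,0,0],[-0.2,-0.2,0,0,0],[0,0,0,0,0],[0,0,0,0,0],[0,0,0,0,0]]]'

```text
time_s: 19.22
ee_pos: [469.8, 10.6, 276.1]
ee_rot: [179.9, -0.0, 99.0]
force: [-0.7, -0.2, 0.0]
gripper_width: 0.2
gripper_force: 0.0
```

Run:
```python
from h import *
f=grab('scene','s6'); print(env.state()['ee_pos'])
c=cv2.resize(f['pixels'][190:320,400:560,::-1],None,fx=4.6,fy=4.6,interpolation=cv2.INTER_CUBIC)
cv2.imwrite('pics/c9.png',c)
# carriage drop: plane-height of the arm top / knob from depth
a=load('scene0')
def cl(f,u0,u1,v0,v1):
    uu,vv=np.meshgrid(np.arange(u0,u1),np.arange(v0,v1)); q=cv2.undistortPoints(np.stack([uu,vv],-1).reshape(-1,1,2).astype(float),f['intrinsics'],f['dist'])[:,0]
    d=f['depth'][v0:v1,u0:u1].reshape(-1,1); P=np.c_[q,np.ones(len(q))]*d; T=f['cam_to_world']; return (P@T[:3,:3].T+T[:3,3])[d[:,0]>0]
for n,F in(('raised',a),('now',f)):
    P=cl(F,440,540,180,300); d=np.hypot(P[:,0]-588.5,P[:,1]-197); Q=P[d<9]; print(n,'knob top z',np.percentile(Q[:,2],[80,90,95]).round(1))
    e=(P[:,0:2]-[588.5,197]); gy=e@[-.1564,.9877]; gx=e@[.9877,.1564]; Q=P[(abs(gx)<9)&(gy>18)&(gy<45)]; print('arm top',np.percentile(Q[:,2],[50,80]).round(1))
```

```text
[469.74462131  10.76156542 275.94822567]
raised knob top z [214.7 215.3 215.9]
arm top [ 26.6 178.8]
now knob top z [160.2 160.9 161.9]
arm top [123.6 124.7]
```

View pics/c9.png

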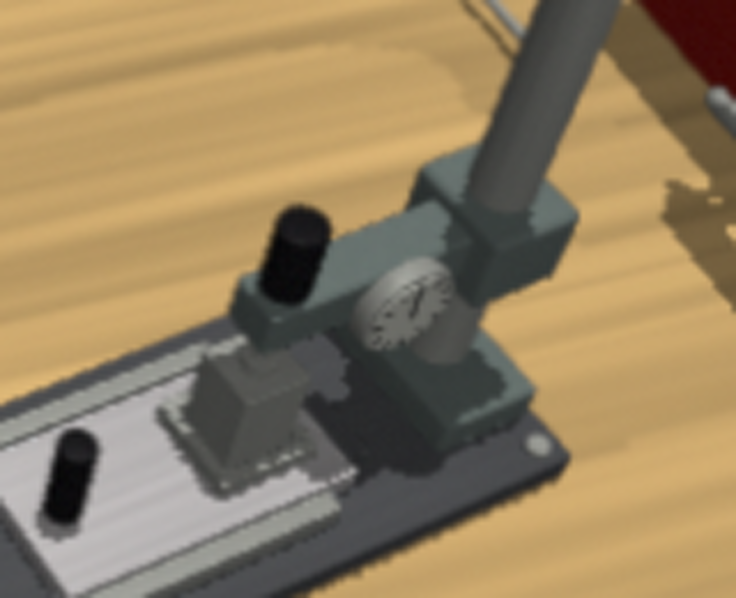

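Crop c9 shows the foot resting on the block at about (260,360), with a short spindle still visible. The shuttle is home and the arm is clear. One quick cross-check with the top camera before I hand in.

Run:
```python
from h import *
a=load('top0'); f=grab('top','t6')
def cl(f,u0,u1,v0,v1):
    uu,vv=np.meshgrid(np.arange(u0,u1),np.arange(v0,v1)); q=cv2.undistortPoints(np.stack([uu,vv],-1).reshape(-1,1,2).astype(float),f['intrinsics'],f['dist'])[:,0]
    d=f['depth'][v0:v1,u0:u1].reshape(-1,1); P=np.c_[q,np.ones(len(q))]*d; T=f['cam_to_world']; return (P@T[:3,:3].T+T[:3,3])[d[:,0]>0]
for n,F in(('raised',a),('now',f)):
    P=cl(F,100,220,130,240); e=P[:,:2]-[588.5,197.5]; gy=e@[-.1564,.9877]; gx=e@[.9877,.1564]
    k=P[(np.hypot(gx,gy)<8)&(P[:,2]>150)]; print(n,'knob',len(k),np.median(k[:,2]).round(2))
    r=P[(abs(gx)<9)&(gy>20)&(gy<45)&(P[:,2]>100)]; print(' arm',len(r),np.median(r[:,2]).round(2))
P=cl(f,160,260,140,230); Q=P[(np.hypot(P[:,0]-602,P[:,1]-115)<20)&(P[:,2]>62)]; print('shuttle knob',cv2.minAreaRect(Q[:,:2].astype(np.float32)))
```

```text
raised knob 77 216.1
 arm 155 179.84
now knob 0 nan
 arm 0 nan
shuttle knob ((0.0, 0.0), (0.0, 0.0), 0.0)
  return _methods._mean(a, axis=axis, dtype=dtype,
  ret = ret.dtype.type(ret / rcount)
```

The top view is blocked by the arm. The scene-camera drop (54.6 mm, final knob top about 161–162 mm) and the press-force rise both fit a spindle travel of about 6 mm, so the carriage must have started about 3 mm down. Handing in.

```bash
python3 -c "
from workcell import env
print(env.job_done())"
```

```text
the job is handed in; nothing more can be done
None
```

The job is handed in: the block stands upright in the nest, the shuttle is against its stop, and the foot rests on the block with the spindle pushed in about 6 mm (estimated from fingertip height and press force, not read directly), with the arm clear at about 19 s.

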